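# Touch check of a colony counter

### The job

Check the colony counter's touch stage with the white disc that lies on it: with closed fingers, touch the dark studs one after another along their curved row, beginning at the bar-shaped one, pressing each gently until the stage gives and letting it spring back up before the next. Touch only the studs, not the disc's white face or its middle knob, and leave the disc lying in the stage. Then push the counter's toggle lever fully over to its far side to store the check, and leave everything else where it stands.

Things in the scene. Friction and masses are not known exactly. Their poses are not given: they have to be found in the camera images.
- counter: colony counter: ivory bench instrument, a housing 260 (x) x 340 (y) x 55 mm high with a round sprung stage on its left half and, on its right half, a toggle lever (far part) and a dark display (near part). It is fixed to the bench. Origin: centre of its underside, on the bench; x points away from its front edge, y to its left; its top is at z = 55 mm. It may stand turned up to 0.6 rad.
- well (a point): centre of the stage's floor, on which the check disc lies (at x 0, y +55, z 64.5 mm of the counter). The stage is a grey round tray, 162 mm across, with a rim 5 mm high.
- stage (a joint): travel of the stage: 0 up, up to 0.006 m pressed down. It begins to give under a push of about 1.5 to 2 N with the disc on it, and 3 N more takes it about 4 mm farther down, and it springs back when let go.
- disc: check disc: loose round white plastic disc, 150 mm across and 12 mm thick, about 0.2 kg, lying in the stage with 2 mm of play. Origin: centre of its underside, z up. It may lie turned any way round. Five dark studs, each 6 mm high, stand on its face in a curved row, on an arc of 47 mm radius about its centre, 50 degrees (40 mm) apart.
- face: the upper half of that disc, its flat white face, with the dark mushroom-shaped lifting knob (22 mm across, 20 mm high) in the middle. Origin: on the disc's axis, 6 mm below the face. It must not be touched.
- stud1: start of the row: the bar-shaped stud, 24 mm long (along the row) and 9 mm wide. Its origin is the centre of its flat top, z up, x pointing outwards along the disc's radius.
- stud2: the next stud in the row, round, 12 mm across. Its origin is the centre of its flat top, z up, x pointing outwards along the disc's radius.
- stud3: the middle stud of the row, round, 12 mm across. Its origin is the centre of its flat top, z up, x pointing outwards along the disc's radius.
- stud4: the fourth stud of the row, round, 12 mm across. Its origin is the centre of its flat top, z up, x pointing outwards along the disc's radius.
- stud5: end of the row: round, 12 mm across. Its origin is the centre of its flat top, z up, x pointing outwards along the disc's radius.
- lever (a joint): toggle lever of the counter: 0 to 0.1 rad at the start, leaning to the counter's near side (-x of the counter, 0.35 rad off upright at 0); 0.7 rad fully over, leaning to the far side (+x of the counter). Stays where it is left; 1 to 2 N at its ball moves it.
- lever_tip (a point): centre of the lever's black ball, 26 mm across, on a steel rod; it swings about an axis parallel to the counter's y axis, 60 mm from the ball and 77 mm above the bench, so at the start the ball's centre is about 133 mm above the bench, and it rises 4 mm as it passes upright. The pivot stands on a grey block, 70 (x) x 50 (y) x 25 mm high, centred at x +50, y -105 mm of the counter.
- marker: bystander: marker pen, 115 mm long, 14 mm thick, lying on the front strip of the counter beside the stage. Origin: underside.
- tape: bystander: roll of paper tape, 50 mm across, 18 mm high, on the counter's far left corner. Origin: centre of its underside.
- dish_a: bystander: closed culture dish, 90 mm across, 15 mm high, on the bench to the left. Origin: centre of its underside.
- dish_b: bystander: closed culture dish, 90 mm across, 15 mm high, on the bench to the right. Origin: centre of its underside.
- bottle: bystander: amber bottle, 64 mm across, 140 mm high, on the bench to the left. Origin: centre of its underside.
- beaker: bystander: white plastic cup, 70 mm across, 90 mm high, on the bench to the right. Origin: centre of its underside.
Mind the look-alikes: they are no part of the job. Leave any green or yellow look-alike of the disc alone.

How it is judged (in metres and radians):
On the way, in this order (a step that is already met when the one before it is completed fails the run):
1. the bar-shaped stud is pressed with the fingertips until the stage gives 2 mm (contact force between the fingers and stud1 above 0.5 N and value of joint stage above 0.002 m), for 0.1 s.
2. it is let go and the stage springs back up (contact force between the fingers and disc below 0.1 N and value of joint stage below 0.0008 m), for 0.05 s.
3. the first round stud is pressed with the fingertips until the stage gives 2 mm (contact force between the fingers and stud2 above 0.5 N and value of joint stage above 0.002 m), for 0.1 s.
4. it is let go and the stage springs back up (all of step 2), for 0.05 s.
5. the second round stud is pressed with the fingertips until the stage gives 2 mm (contact force between the fingers and stud3 above 0.5 N and value of joint stage above 0.002 m), for 0.1 s.
6. it is let go and the stage springs back up (all of step 4), for 0.05 s.
7. the third round stud is pressed with the fingertips until the stage gives 2 mm (contact force between the fingers and stud4 above 0.5 N and value of joint stage above 0.002 m), for 0.1 s.
8. it is let go and the stage springs back up (all of step 6), for 0.05 s.
9. the last round stud is pressed with the fingertips until the stage gives 2 mm (contact force between the fingers and stud5 above 0.5 N and value of joint stage above 0.002 m), for 0.1 s.
10. the toggle lever is pushed over to its far side, the stage being up again (value of joint lever above 0.6 rad and value of joint stage below 0.0008 m), for 0.1 s.
At the end, for the whole second after the job is handed in: The five studs have been pressed in order from the bar-shaped one, each moving the stage down by 2 mm or more and let up again; the lever then stands at 0.6 rad or more; the stage is up and the disc still lies flat in it (within 6 mm of its centre) (all of step 10 and horizontal distance between disc and well below 0.006 m and z of disc in the frame of well below 0.003 m and angle between disc's own z axis and vertical below 0.03 rad and linear speed of disc below 0.01 m/s); the robot touches nothing.
It fails at once if the disc's white face or its knob is touched (contact force between the fingers and face above 1 N).
It fails at once if a stud is pressed roughly, with more than 20 N (contact force between the fingers and disc above 20 N).
It fails at once if the disc is lifted or tipped out of the stage (z of disc in the frame of well above 0.006 m or angle between disc's own z axis and vertical above 0.12 rad).
It fails at once if a bystander is moved by more than 20 mm (distance of any of marker, tape, dish_a, dish_b, bottle, beaker from where it was at the start of the episode above 0.02 m).
It also fails if it takes over 72 s, if anything falls off the work surface, if the arm or the gripper's body presses on something with over 40 N, if the wrist force passes 120 N, or if a joint passes its speed limit or range.

### The arm

A 6-joint arm with a two-finger parallel gripper is mounted at the origin on the work surface. World frame = base frame: x ahead of the robot, y to its left, z up, the work surface at z = 0. Lengths are in m, angles in degrees, forces in N, time in s.
With the tool pointing down it reaches from about 0.425 to 0.95 m from the base axis. Payload 3.5 kg.
Tool frame: the origin (TCP) lies midway between the tips of the shut fingers; the grasp point (between the pads) lies 19 mm behind it; z points along the fingers, y is the line along which they close (so a half turn about z gives the same grasp; the last joint's range is limited). The gripper opens to 85 mm and grips with 20 to 120 N. Pads are 22 mm wide; open, the fingers measure 114 mm over their backs; the gripper's body (76 mm by 85 mm) begins 54 mm behind the grasp point. The pads swing forward as they close: fully open they stand 13 mm farther back than shut.
Start: joints at [59.301, 16.404, 90.338, -0, 73.258, -8.594], TCP at [0.254, 0.625, 0.231] pointing down, gripper open.
Joint ranges: [-158.93, 158.93], [-51.34, 127.21], [12.03, 142.37], [-87.48, 267.48], [13.55, 161.25], [-162.69, 162.69]. Speed limits (degrees/s): [159.86, 159.86, 180, 180, 180, 180].

### API

Orientations are given as a 3x3 rotation matrix whose columns are the frame's x, y, z axes.
In Python, from workcell import readout, optics, close_job gives the robot as it stands.
- The arm moves only by the tool servo_tool, never from a script. Its argument "deltas" is a list of rows, each an object with "offset": the shift along the tool's x, y, z scaled (see below), a list of three; "dr": the turn, a rotation vector about the tool's x, y, z scaled (see below), a list of three; "grip": the opening, from 0 (shut) to 1 (fully open). In form: [{"offset": [x, y, z], "dr": [wx, wy, wz], "grip": grip}, ...]. A call has 1 to 12 rows; each row is the pose to reach, as a shift and turn from the pose commanded when the call began, along the tool's axes at that moment, turning the shorter way round; what a row does not reach only later rows make up. The controller multiplies each number of a shift by 200 mm and each number of a turn by 2 pi rad. A row lasts 1/10 s, in which the tool goes at most 50 mm and 8.59 degrees, less where a joint would pass 70% of its speed; a pose out of reach is approached as far as the arm can. A call with a number of a shift or a turn outside -1 to 1 is refused whole. A call with a gripper value outside its range is refused whole. The fingers move at their own pace and stop on an object; "newtons" is the grip in N (left out, the last holds). Time passes only in rows, so rows that repeat a pose let the fingers close. It gives the time, the measured TCP pose, the force, the opening and the grip force at its end, in the units of the state.
- readout.sense(): the state, without advancing time (a new reading comes with each control period).
- optics.get_image(name): name is "scene" or "top"; returns a dict with "pixels" (420x560x3 uint8, blue, green, red), "range_z" (420x560 float32, m along the optical axis (not along the pixel's ray), 0 where there is no reading), "fx", "fy", "cx", "cy" (pixels), "R" (3x3) and "t" (3): a world point X has camera coordinates R X + t. Camera axes: x right, y down, z forward; pixel columns grow to the right and rows downward; lengths in m; the calibration is good to about 2 mm. A picture is of the moment at which its call begins.
- close_job(): hands the job in; it is judged then, once.
The state is a dict: "time_s": time; "q": joint angles; "joint_velocities": joint speeds; "tau": joint torques, N m; "eef_pos": TCP position; "tcp_rot": TCP orientation; "wrist_force": force on the tool from outside, world axes, zero at the start; "moment": the same for the moment, N m; "gripper_width": finger opening in m; "gripper_force": force on a finger pad.
Only numpy, scipy, OpenCV 4.12 (cv2) and the standard library are available. Lean on these libraries where they do the work, as an engineer would, in place of code of your own. Each camera call takes 0.05 s, during which the arm holds its last target. There are 200 camera calls.

## Working session

There is one attempt and no reset: what is moved stays moved. The work goes in short steps, Python scripts to look and compute and a tool call to move; the robot and the scene stay as the last step left them, time stands still between calls to the robot, and variables do not carry over. Pictures are saved under pics/ and viewed, at most 10 in all, crops included, and the job is handed in when it is done.

Besides the shell and the picture viewer there is one more tool, called after ">>>" by a JSON object that holds its "name" and its "arguments", one argument or row to a line. servo_tool: Moves the arm, as the interface text tells. Shifts and turns lie within -1 to 1; 1 stands for 200 mm of shift or 2 pi rad of turn. Its arguments: {"type":"object","properties":{"deltas":{"type":"array","items":{"type":"object","properties":{"offset":{"type":"array","items":{"type":"number"}},"dr":{"type":"array","items":{"type":"number"}},"grip":{"type":"number"}}}},"newtons":{"type":"number"}},"required":["deltas"]}

```bash
mkdir -p pics; cat > h.py <<'E'
import numpy as np, cv2
from workcell import readout, optics
def grab(n):
    d=optics.get_image(n); np.savez('pics/%s.npz'%n,**{k:np.array(v) for k,v in d.items()}); return d
def load(n): return np.load('pics/%s.npz'%n)
def world(d,u,v,z=None):
    R,t=d['R'],np.array(d['t']).ravel(); r=np.array([(u-d['cx'])/d['fx'],(v-d['cy'])/d['fy'],1.])
    if z is None: return R.T@(r*d['range_z'][int(round(v)),int(round(u))]-t)
    a=R.T@r; c=-R.T@t; return c+a*(z-c[2])/a[2]
E
python3 - <<'E'
from h import *
for n in('top','scene'):
    d=grab(n); cv2.imwrite(f'pics/{n}0.png',d['pixels'])
s=readout.sense(); print(s['time_s'],s['eef_pos'],s['tcp_rot'],s['wrist_force'])
E
```

```text
0.1 [0.25367752 0.62486973 0.23003844] [[-9.26497625e-01  3.76299031e-01 -1.09076726e-03]
 [ 3.76300489e-01  9.26495774e-01 -1.87720338e-03]
 [ 3.04201438e-04 -2.14968073e-03 -9.99997643e-01]] [ 0.03423221  0.28964472 -0.04229691]
```

View pics/top0.png

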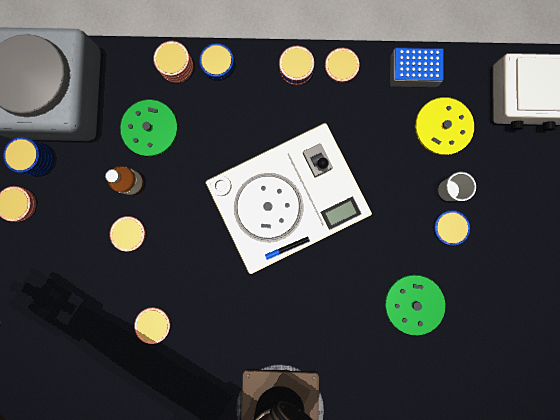

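View pics/scene0.png

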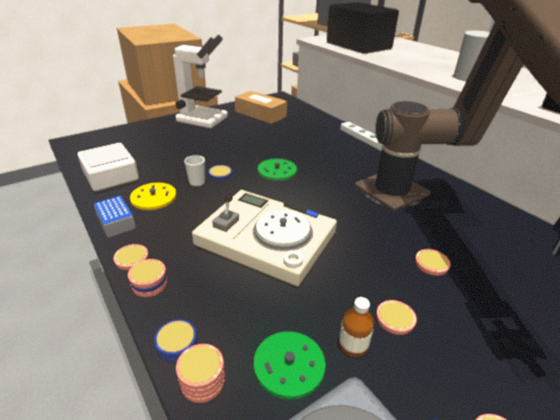

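```bash
python3 - <<'E'
from h import *
d=load('top'); p=d['pixels']
cv2.imwrite('pics/c1.png',cv2.resize(p[165:250,225:310],None,fx=7,fy=7,interpolation=cv2.INTER_CUBIC))
cv2.imwrite('pics/c2.png',cv2.resize(p[115:280,200:380],None,fx=3.6,fy=3.6,interpolation=cv2.INTER_CUBIC))
E
```

```text
(no output)
```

View pics/c1.png

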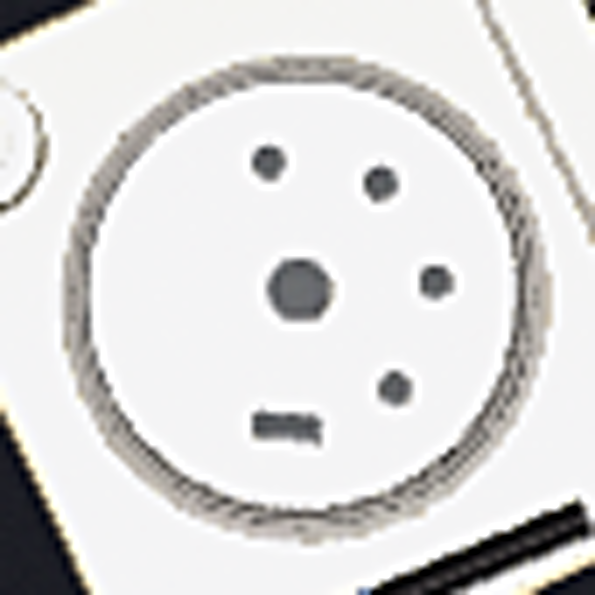

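View pics/c2.png

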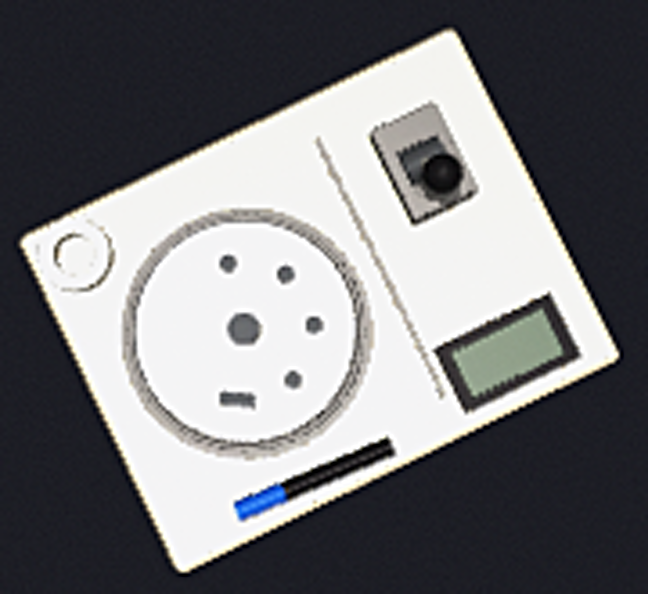

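```bash
python3 - <<'E'
from h import *
from scipy.optimize import least_squares
d=load('top')
f=lambda u,v,s,o:((u+.5)/s-.5+o[0],(v+.5)/s-.5+o[1])
A=(225,165);B=(200,115)
S=np.array([world(d,*f(u,v,7,A),.0825) for u,v in[(287,426),(395,388),(436,282),(380,184),(269,162)]])[:,:2]
print('studs',S.round(4)); 
u,v=f(299,290,7,A); print('knob',world(d,u,v,.0965), 'depth z',[world(d,*f(a,b,7,A))[2].round(4) for a,b in[(299,290),(395,388),(180,290)]])
def mod(p): a=p[2]+np.radians(50)*np.arange(5); return p[:2]+.047*np.c_[np.cos(a),np.sin(a)]
r=least_squares(lambda p:(mod(p)-S).ravel(),[*S.mean(0),np.arctan2(*(S[0]-S.mean(0))[::-1])])
print('fit',r.x,'res mm',(r.fun*1e3).round(1)); print(mod(r.x).round(4))
C=np.array([world(d,*f(u,v,3.6,B),.055) for u,v in[(20,242),(455,28),(619,355),(183,573)]])[:,:2]
print('corners',C.round(4),'ctr',C.mean(0)); print(np.linalg.norm(C-np.roll(C,1,0),axis=1))
x=(C[0]+C[1]-C[2]-C[3]);th=np.arctan2(x[1],x[0]);print('yaw',th)
ex=np.array([np.cos(th),np.sin(th)]);ey=np.array([-ex[1],ex[0]]);print('well',C.mean(0)+.055*ey)
b=C.mean(0)+.05*ex-.105*ey; print('pivot',b,'ball start',b-.06*np.sin(.35)*ex,'end',b+.06*np.sin(.35)*ex)
u,v=f(441,173,3.6,B); print('ball seen',world(d,u,v,.133))
E
```

```text
studs [[ 0.4593  0.0459]
 [ 0.4734  0.0089]
 [ 0.5105 -0.0043]
 [ 0.5441  0.016 ]
 [ 0.5508  0.0549]]
knob [0.50551385 0.04240939 0.0965    ] depth z [np.float64(0.0961), np.float64(0.0831), np.float64(0.0768)]
fit [0.50580831 0.04241835 3.06530519] res mm [-0.3  0.1 -0.4 -0.1 -0.  -0.1  0.5 -0.1  0.2  0.2]
[[ 0.4589  0.046 ]
 [ 0.4729  0.0088]
 [ 0.5104 -0.0044]
 [ 0.5446  0.0159]
 [ 0.5511  0.0551]]
corners [[ 0.565   0.2019]
 [ 0.7228 -0.0973]
 [ 0.4969 -0.2141]
 [ 0.34    0.0811]] ctr [ 0.53118345 -0.00709289]
[0.25531488 0.33818773 0.25430171 0.33427352]
yaw 0.4849981556943196
well [0.50554208 0.04156428]
pivot [ 0.62436894 -0.07667351] ball start [ 0.60616774 -0.08626519] end [ 0.64257015 -0.06708183]
ball seen [ 0.6072373  -0.08424223  0.133     ]
```

>>> {"name": "servo_tool", "arguments": {
  "deltas": [
    {"offset": [-0.5,-0.5,0],"dr": [0,0,0.0557],"grip": 0},
    {"offset": [-1,-1,0],"dr": [0,0,0.1114],"grip": 0},
    {"offset": [-1,-1,0],"dr": [0,0,0.1114],"grip": 0},
    {"offset": [-1,-1,0],"dr": [0,0,0.1114],"grip": 0},
    {"offset": [-1,-1,0],"dr": [0,0,0.1114],"grip": 0},
    {"offset": [-1,-1,0],"dr": [0,0,0.1114],"grip": 0},
    {"offset": [-1,-1,0],"dr": [0,0,0.1114],"grip": 0},
    {"offset": [-1,-1,0],"dr": [0,0,0.1114],"grip": 0},
    {"offset": [-1,-1,0],"dr": [0,0,0.1114],"grip": 0},
    {"offset": [-1,-1,0],"dr": [0,0,0.1114],"grip": 0}
  ]
}}

```text
time_s: 1.1
eef_pos: [0.3635, 0.3657, 0.2311]
tcp_rot: [[-0.468, 0.884, -0.0], [0.884, 0.468, -0.0], [0.0, -0.0, -1.0]]
wrist_force: [0.3, -0.5, -1.2]
gripper_width: 0.0
gripper_force: 0.0
```

```bash
cat >> h.py <<'E'
def to(*P):
    s=readout.sense(); R=np.array(s['tcp_rot']); p=np.array(s['eef_pos'])
    print('t',s['time_s'],'pos',p.round(4),'F',np.round(s['wrist_force'],2),'w',round(s['gripper_width'],4)); print(R.round(3))
    y=np.arctan2(R[1,1],R[0,1]);c,n=np.cos(y),np.sin(y);Q=np.array([[-n,c,0],[c,n,0],[0,0,-1]])
    for q in P: print(q,'->',(Q.T@(np.array(q)-p)/.2).round(4))
E
python3 -c "
from h import *
to((.4589,.046,.12),(.4589,.046,.1))"
```

```text
t 1.1 pos [0.3635 0.3657 0.2311] F [ 0.31 -0.51 -1.17] w 0.0
[[-0.468  0.884 -0.   ]
 [ 0.884  0.468 -0.   ]
 [ 0.    -0.    -1.   ]]
(0.4589, 0.046, 0.12) -> [-1.6362 -0.3259  0.5557]
(0.4589, 0.046, 0.1) -> [-1.6362 -0.3259  0.6557]
```

>>> {"name": "servo_tool", "arguments": {
  "deltas": [
    {"offset": [-0.25,-0.05,0],"grip": 0},
    {"offset": [-0.5,-0.1,0],"grip": 0},
    {"offset": [-0.75,-0.15,0],"grip": 0},
    {"offset": [-1,-0.2,0],"grip": 0},
    {"offset": [-1,-0.2,0],"grip": 0},
    {"offset": [-1,-0.2,0],"grip": 0}
  ]
}}

```text
validation failed for argument at $.de...
```

>>> {"name": "servo_tool", "arguments": {
  "deltas": [
    {"offset": [-0.2,-0.04,0.1],"grip": 0},
    {"offset": [-0.4,-0.08,0.3],"grip": 0},
    {"offset": [-0.6,-0.12,0.5],"grip": 0},
    {"offset": [-0.636,-0.126,0.6],"grip": 0},
    {"offset": [-0.636,-0.126,0.6],"grip": 0},
    {"offset": [-0.636,-0.126,0.6],"grip": 0},
    {"offset": [-0.636,-0.126,0.6],"grip": 0}
  ]
}}

```text
validation failed for argument at $.de...
```

```bash
python3 -c "
from h import *
to((.4589,.046,.0825),(.4729,.0088,.1))"
```

```text
t 1.1 pos [0.3635 0.3657 0.2311] F [ 0.31 -0.51 -1.17] w 0.0
[[-0.468  0.884 -0.   ]
 [ 0.884  0.468 -0.   ]
 [ 0.    -0.    -1.   ]]
(0.4589, 0.046, 0.0825) -> [-1.6362 -0.3259  0.7432]
(0.4729, 0.0088, 0.1) -> [-1.8333 -0.3511  0.6557]
```

dr is required; resend with it.

>>> {"name": "servo_tool", "arguments": {
  "deltas": [
    {"offset": [-0.25,-0.05,0],"dr": [0,0,0],"grip": 0},
    {"offset": [-0.5,-0.1,0],"dr": [0,0,0],"grip": 0},
    {"offset": [-0.75,-0.15,0],"dr": [0,0,0],"grip": 0},
    {"offset": [-1,-0.2,0],"dr": [0,0,0],"grip": 0},
    {"offset": [-1,-0.2,0],"dr": [0,0,0],"grip": 0},
    {"offset": [-1,-0.2,0],"dr": [0,0,0],"grip": 0}
  ]
}}

```text
time_s: 1.7
eef_pos: [0.4222, 0.1689, 0.2313]
tcp_rot: [[-0.465, 0.886, -0.0], [0.886, 0.465, 0.0], [0.001, 0.0, -1.0]]
wrist_force: [-0.2, 0.6, -0.3]
gripper_width: 0.0001
gripper_force: 0.0
```

>>> {"name": "servo_tool", "arguments": {
  "deltas": [
    {"offset": [-0.2,-0.04,0.1],"dr": [0,0,0],"grip": 0},
    {"offset": [-0.4,-0.08,0.3],"dr": [0,0,0],"grip": 0},
    {"offset": [-0.6,-0.12,0.5],"dr": [0,0,0],"grip": 0},
    {"offset": [-0.636,-0.126,0.6],"dr": [0,0,0],"grip": 0},
    {"offset": [-0.636,-0.126,0.6],"dr": [0,0,0],"grip": 0},
    {"offset": [-0.636,-0.126,0.6],"dr": [0,0,0],"grip": 0},
    {"offset": [-0.636,-0.126,0.6],"dr": [0,0,0],"grip": 0}
  ]
}}

```text
time_s: 2.4
eef_pos: [0.4599, 0.0466, 0.1129]
tcp_rot: [[-0.469, 0.883, 0.003], [0.883, 0.469, 0.0], [-0.001, 0.002, -1.0]]
wrist_force: [0.4, 0.3, 0.8]
gripper_width: -0.0
gripper_force: 0.0
```

```bash
python3 -c "
from h import *
to((.4589,.046,.0825),(.4729,.0088,.1))"
```

```text
t 2.4 pos [0.4599 0.0466 0.1129] F [0.38 0.31 0.83] w -0.0
[[-0.469  0.883  0.003]
 [ 0.883  0.469  0.   ]
 [-0.001  0.002 -1.   ]]
(0.4589, 0.046, 0.0825) -> [-1.000e-04 -5.700e-03  1.521e-01]
(0.4729, 0.0088, 0.1) -> [-0.1973 -0.031   0.0646]
```

>>> {"name": "servo_tool", "arguments": {
  "deltas": [
    {"offset": [0,-0.005,0.08],"dr": [0,0,0],"grip": 0},
    {"offset": [0,-0.005,0.13],"dr": [0,0,0],"grip": 0},
    {"offset": [0,-0.005,0.145],"dr": [0,0,0],"grip": 0},
    {"offset": [0,-0.005,0.155],"dr": [0,0,0],"grip": 0},
    {"offset": [0,-0.005,0.162],"dr": [0,0,0],"grip": 0},
    {"offset": [0,-0.005,0.168],"dr": [0,0,0],"grip": 0},
    {"offset": [0,-0.005,0.168],"dr": [0,0,0],"grip": 0},
    {"offset": [0,-0.005,0.168],"dr": [0,0,0],"grip": 0},
    {"offset": [0,-0.005,0.168],"dr": [0,0,0],"grip": 0}
  ]
}}

```text
time_s: 3.3
eef_pos: [0.4584, 0.0447, 0.0783]
tcp_rot: [[-0.466, 0.885, 0.001], [0.885, 0.466, 0.001], [0.0, 0.001, -1.0]]
wrist_force: [-2.8, 2.6, 4.9]
gripper_width: 0.0002
gripper_force: 2.5
```

```bash
python3 - <<'E'
from h import *
a=load('top');b=optics.get_image('top')
m=[(u,v) for u in range(244,256) for v in range(195,217)]
for d in(a,b): print(np.median([world(d,*k)[2] for k in m]))
to((.4589,.046,.1),(.4729,.0088,.1))
E
```

```text
0.07677454421972404
0.3513586539369019
t 3.35 pos [0.4584 0.0447 0.0783] F [-2.24  3.01  5.62] w -0.0003
[[-0.466  0.885  0.001]
 [ 0.885  0.466  0.001]
 [ 0.     0.001 -1.   ]]
(0.4589, 0.046, 0.1) -> [ 0.0049  0.0051 -0.1084]
(0.4729, 0.0088, 0.1) -> [-0.1923 -0.0196 -0.1084]
```

>>> {"name": "servo_tool", "arguments": {
  "deltas": [
    {"offset": [0,0,-0.04],"dr": [0,0,0],"grip": 0},
    {"offset": [0,0,-0.1],"dr": [0,0,0],"grip": 0},
    {"offset": [0,0,-0.1],"dr": [0,0,0],"grip": 0},
    {"offset": [0,0,-0.1],"dr": [0,0,0],"grip": 0},
    {"offset": [-0.1,-0.01,-0.1],"dr": [0,0,0],"grip": 0},
    {"offset": [-0.19,-0.02,-0.1],"dr": [0,0,0],"grip": 0},
    {"offset": [-0.19,-0.02,-0.1],"dr": [0,0,0],"grip": 0},
    {"offset": [-0.19,-0.02,-0.1],"dr": [0,0,0],"grip": 0},
    {"offset": [-0.19,-0.02,-0.1],"dr": [0,0,0],"grip": 0}
  ]
}}

```text
time_s: 4.25
eef_pos: [0.4716, 0.0095, 0.0973]
tcp_rot: [[-0.466, 0.885, -0.001], [0.885, 0.466, 0.0], [0.001, -0.001, -1.0]]
wrist_force: [0.9, -0.3, 1.0]
gripper_width: 0.0002
gripper_force: 0.0
```

```bash
python3 - <<'E'
from h import *
b=grab('top'); cv2.imwrite('pics/c3.png',cv2.resize(b['pixels'][140:270,200:360],None,fx=4,fy=4,interpolation=cv2.INTER_CUBIC))
to((.4729,.0088,.0785),(.5104,-.0044,.1))
E
```

```text
t 4.3 pos [0.4716 0.0096 0.0974] F [-0.32 -0.84 -0.31] w 0.0001
[[-0.467  0.884 -0.001]
 [ 0.884  0.467  0.   ]
 [ 0.001 -0.001 -1.   ]]
(0.4729, 0.0088, 0.0785) -> [-0.0063  0.0038  0.0944]
(0.5104, -0.0044, 0.1) -> [-0.1522  0.1388 -0.0131]
```

View pics/c3.png

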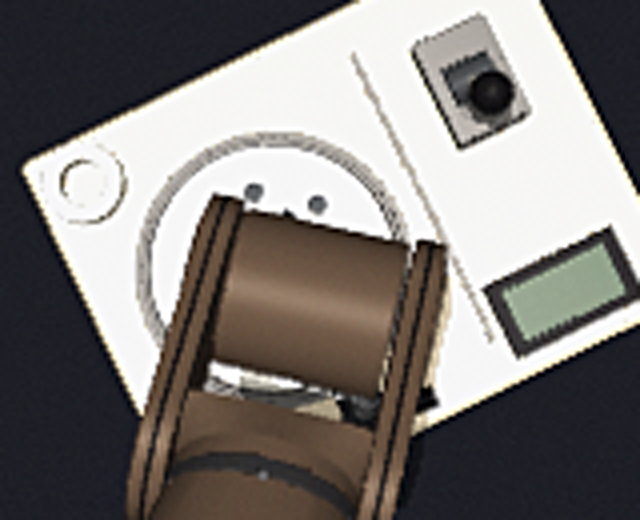

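The arm covers studs 1–3; studs 4 and 5, at (317,204) and (254,192) in the crop, haven't moved, so the disc is still in place. Pressing stud 2.

>>> {"name": "servo_tool", "arguments": {
  "deltas": [
    {"offset": [-0.006,0.004,0.04],"dr": [0,0,0],"grip": 0},
    {"offset": [-0.006,0.004,0.065],"dr": [0,0,0],"grip": 0},
    {"offset": [-0.006,0.004,0.08],"dr": [0,0,0],"grip": 0},
    {"offset": [-0.006,0.004,0.09],"dr": [0,0,0],"grip": 0},
    {"offset": [-0.006,0.004,0.094],"dr": [0,0,0],"grip": 0},
    {"offset": [-0.006,0.004,0.094],"dr": [0,0,0],"grip": 0},
    {"offset": [-0.006,0.004,0.094],"dr": [0,0,0],"grip": 0},
    {"offset": [-0.006,0.004,0.094],"dr": [0,0,0],"grip": 0}
  ]
}}

```text
time_s: 5.1
eef_pos: [0.4734, 0.0084, 0.0791]
tcp_rot: [[-0.466, 0.885, -0.0], [0.885, 0.466, 0.0], [0.0, 0.0, -1.0]]
wrist_force: [-3.0, 0.9, 4.6]
gripper_width: -0.0004
gripper_force: 2.2
```

```bash
python3 -c "
from h import *
to((.5104,-.0044,.098))"
```

```text
t 5.1 pos [0.4734 0.0084 0.0791] F [-2.99  0.87  4.6 ] w -0.0004
[[-0.466  0.885 -0.   ]
 [ 0.885  0.466  0.   ]
 [ 0.     0.    -1.   ]]
(0.5104, -0.0044, 0.098) -> [-0.1426  0.1337 -0.0943]
```

>>> {"name": "servo_tool", "arguments": {
  "deltas": [
    {"offset": [0,0,-0.04],"dr": [0,0,0],"grip": 0},
    {"offset": [0,0,-0.09],"dr": [0,0,0],"grip": 0},
    {"offset": [0,0,-0.09],"dr": [0,0,0],"grip": 0},
    {"offset": [0,0,-0.09],"dr": [0,0,0],"grip": 0},
    {"offset": [-0.07,0.07,-0.09],"dr": [0,0,0],"grip": 0},
    {"offset": [-0.143,0.134,-0.09],"dr": [0,0,0],"grip": 0},
    {"offset": [-0.143,0.134,-0.09],"dr": [0,0,0],"grip": 0},
    {"offset": [-0.143,0.134,-0.09],"dr": [0,0,0],"grip": 0},
    {"offset": [-0.143,0.134,-0.09],"dr": [0,0,0],"grip": 0}
  ]
}}

```text
time_s: 6.0
eef_pos: [0.5094, -0.0041, 0.0963]
tcp_rot: [[-0.466, 0.885, -0.002], [0.885, 0.466, 0.0], [0.001, -0.001, -1.0]]
wrist_force: [0.1, 0.9, 0.3]
gripper_width: 0.0
gripper_force: 0.0
```

```bash
python3 -c "
from h import *
to((.5104,-.0044,.0785))"
```

```text
t 6.0 pos [ 0.5094 -0.0041  0.0963] F [0.07 0.88 0.33] w 0.0
[[-0.466  0.885 -0.002]
 [ 0.885  0.466  0.   ]
 [ 0.001 -0.001 -1.   ]]
(0.5104, -0.0044, 0.0785) -> [-0.0035  0.0039  0.089 ]
```

>>> {"name": "servo_tool", "arguments": {
  "deltas": [
    {"offset": [-0.004,0.004,0.035],"dr": [0,0,0],"grip": 0},
    {"offset": [-0.004,0.004,0.06],"dr": [0,0,0],"grip": 0},
    {"offset": [-0.004,0.004,0.075],"dr": [0,0,0],"grip": 0},
    {"offset": [-0.004,0.004,0.085],"dr": [0,0,0],"grip": 0},
    {"offset": [-0.004,0.004,0.09],"dr": [0,0,0],"grip": 0},
    {"offset": [-0.004,0.004,0.09],"dr": [0,0,0],"grip": 0},
    {"offset": [-0.004,0.004,0.09],"dr": [0,0,0],"grip": 0},
    {"offset": [-0.004,0.004,0.09],"dr": [0,0,0],"grip": 0}
  ]
}}

```text
time_s: 6.8
eef_pos: [0.5116, -0.0048, 0.0792]
tcp_rot: [[-0.466, 0.885, 0.0], [0.885, 0.466, 0.0], [0.0, 0.0, -1.0]]
wrist_force: [-2.6, 1.1, 4.3]
gripper_width: 0.0001
gripper_force: 2.2
```

```bash
python3 -c "
from h import *
to((.5446,.0159,.098))"
```

```text
t 6.8 pos [ 0.5116 -0.0048  0.0792] F [-2.61  1.07  4.29] w 0.0001
[[-0.466  0.885  0.   ]
 [ 0.885  0.466  0.   ]
 [ 0.     0.    -1.   ]]
(0.5446, 0.0159, 0.098) -> [ 0.0145  0.1941 -0.0941]
```

>>> {"name": "servo_tool", "arguments": {
  "deltas": [
    {"offset": [0,0,-0.04],"dr": [0,0,0],"grip": 0},
    {"offset": [0,0,-0.09],"dr": [0,0,0],"grip": 0},
    {"offset": [0,0,-0.09],"dr": [0,0,0],"grip": 0},
    {"offset": [0,0,-0.09],"dr": [0,0,0],"grip": 0},
    {"offset": [0.01,0.1,-0.09],"dr": [0,0,0],"grip": 0},
    {"offset": [0.014,0.194,-0.09],"dr": [0,0,0],"grip": 0},
    {"offset": [0.014,0.194,-0.09],"dr": [0,0,0],"grip": 0},
    {"offset": [0.014,0.194,-0.09],"dr": [0,0,0],"grip": 0},
    {"offset": [0.014,0.194,-0.09],"dr": [0,0,0],"grip": 0}
  ]
}}

```text
time_s: 7.7
eef_pos: [0.5437, 0.0156, 0.0964]
tcp_rot: [[-0.466, 0.885, -0.001], [0.885, 0.466, 0.0], [0.001, -0.001, -1.0]]
wrist_force: [0.4, -0.1, 0.3]
gripper_width: -0.0004
gripper_force: 0.0
```

```bash
python3 -c "
from h import *
to((.5446,.0159,.0785))"
```

```text
t 7.7 pos [0.5437 0.0156 0.0964] F [ 0.38 -0.06  0.28] w -0.0004
[[-0.466  0.885 -0.001]
 [ 0.885  0.466  0.   ]
 [ 0.001 -0.001 -1.   ]]
(0.5446, 0.0159, 0.0785) -> [-0.0007  0.0049  0.0895]
```

>>> {"name": "servo_tool", "arguments": {
  "deltas": [
    {"offset": [0,0.004,0.035],"dr": [0,0,0],"grip": 0},
    {"offset": [0,0.004,0.06],"dr": [0,0,0],"grip": 0},
    {"offset": [0,0.004,0.075],"dr": [0,0,0],"grip": 0},
    {"offset": [0,0.004,0.085],"dr": [0,0,0],"grip": 0},
    {"offset": [0,0.004,0.09],"dr": [0,0,0],"grip": 0},
    {"offset": [0,0.004,0.09],"dr": [0,0,0],"grip": 0},
    {"offset": [0,0.004,0.09],"dr": [0,0,0],"grip": 0},
    {"offset": [0,0.004,0.09],"dr": [0,0,0],"grip": 0}
  ]
}}

```text
time_s: 8.5
eef_pos: [0.5453, 0.0161, 0.0792]
tcp_rot: [[-0.466, 0.885, 0.0], [0.885, 0.466, -0.0], [-0.0, -0.0, -1.0]]
wrist_force: [-4.1, -0.8, 3.4]
gripper_width: -0.0001
gripper_force: 2.2
```

```bash
python3 -c "
from h import *
to((.5511,.0551,.098))"
```

```text
t 8.5 pos [0.5453 0.0161 0.0792] F [-4.12 -0.77  3.41] w -0.0001
[[-0.466  0.885  0.   ]
 [ 0.885  0.466 -0.   ]
 [-0.    -0.    -1.   ]]
(0.5511, 0.0551, 0.098) -> [ 0.1591  0.1165 -0.0939]
```

>>> {"name": "servo_tool", "arguments": {
  "deltas": [
    {"offset": [0,0,-0.04],"dr": [0,0,0],"grip": 0},
    {"offset": [0,0,-0.09],"dr": [0,0,0],"grip": 0},
    {"offset": [0,0,-0.09],"dr": [0,0,0],"grip": 0},
    {"offset": [0,0,-0.09],"dr": [0,0,0],"grip": 0},
    {"offset": [0.08,0.06,-0.09],"dr": [0,0,0],"grip": 0},
    {"offset": [0.159,0.117,-0.09],"dr": [0,0,0],"grip": 0},
    {"offset": [0.159,0.117,-0.09],"dr": [0,0,0],"grip": 0},
    {"offset": [0.159,0.117,-0.09],"dr": [0,0,0],"grip": 0},
    {"offset": [0.159,0.117,-0.09],"dr": [0,0,0],"grip": 0}
  ]
}}

```text
time_s: 9.4
eef_pos: [0.5509, 0.0547, 0.0966]
tcp_rot: [[-0.466, 0.885, -0.0], [0.885, 0.466, -0.0], [0.0, -0.001, -1.0]]
wrist_force: [0.2, -0.2, 0.6]
gripper_width: 0.0003
gripper_force: 0.0
```

```bash
python3 -c "
from h import *
to((.5511,.0551,.0783))"
```

```text
t 9.4 pos [0.5509 0.0547 0.0966] F [ 0.24 -0.19  0.55] w 0.0003
[[-0.466  0.885 -0.   ]
 [ 0.885  0.466 -0.   ]
 [ 0.    -0.001 -1.   ]]
(0.5511, 0.0551, 0.0783) -> [0.0014 0.0016 0.0917]
```

>>> {"name": "servo_tool", "arguments": {
  "deltas": [
    {"offset": [0,0,0.035],"dr": [0,0,0],"grip": 0},
    {"offset": [0,0,0.06],"dr": [0,0,0],"grip": 0},
    {"offset": [0,0,0.075],"dr": [0,0,0],"grip": 0},
    {"offset": [0,0,0.087],"dr": [0,0,0],"grip": 0},
    {"offset": [0,0,0.092],"dr": [0,0,0],"grip": 0},
    {"offset": [0,0,0.092],"dr": [0,0,0],"grip": 0},
    {"offset": [0,0,0.092],"dr": [0,0,0],"grip": 0},
    {"offset": [0,0,0.092],"dr": [0,0,0],"grip": 0}
  ]
}}

```text
time_s: 10.2
eef_pos: [0.5512, 0.055, 0.0789]
tcp_rot: [[-0.466, 0.885, 0.0], [0.885, 0.466, -0.0], [-0.0, -0.0, -1.0]]
wrist_force: [-2.9, -2.6, 4.8]
gripper_width: -0.0
gripper_force: 2.3
```

```bash
python3 -c "
from h import *
to((.567,-.106,.18))"
```

```text
t 10.2 pos [0.5512 0.055  0.0789] F [-2.88 -2.58  4.79] w -0.0
[[-0.466  0.885  0.   ]
 [ 0.885  0.466 -0.   ]
 [-0.    -0.    -1.   ]]
(0.567, -0.106, 0.18) -> [-0.7491 -0.3057 -0.5057]
```

>>> {"name": "servo_tool", "arguments": {
  "deltas": [
    {"offset": [0,0,-0.05],"dr": [0,0,0],"grip": 0},
    {"offset": [0,0,-0.25],"dr": [0,0,0],"grip": 0},
    {"offset": [0,0,-0.5],"dr": [0,0,0],"grip": 0},
    {"offset": [-0.2,-0.1,-0.5],"dr": [0,0,0],"grip": 0},
    {"offset": [-0.4,-0.2,-0.5],"dr": [0,0,0],"grip": 0},
    {"offset": [-0.6,-0.3,-0.5],"dr": [0,0,0],"grip": 0},
    {"offset": [-0.75,-0.306,-0.5],"dr": [0,0,0],"grip": 0},
    {"offset": [-0.75,-0.306,-0.5],"dr": [0,0,0],"grip": 0},
    {"offset": [-0.75,-0.306,-0.5],"dr": [0,0,0],"grip": 0},
    {"offset": [-0.75,-0.306,-0.35],"dr": [0,0,0],"grip": 0},
    {"offset": [-0.75,-0.306,-0.195],"dr": [0,0,0],"grip": 0},
    {"offset": [-0.75,-0.306,-0.195],"dr": [0,0,0],"grip": 0}
  ]
}}

```text
time_s: 11.4
eef_pos: [0.5634, -0.1032, 0.1126]
tcp_rot: [[-0.468, 0.884, -0.009], [0.884, 0.468, 0.004], [0.008, -0.006, -1.0]]
wrist_force: [-0.4, -0.1, -0.7]
gripper_width: 0.0001
gripper_force: 0.0
```

```bash
python3 - <<'E'
from h import *
ex=np.array([.885,.466]);b=np.array([.6067,-.0853])
to(*[(*(b+k*ex),.118) for k in(-.03,0,.0135)])
E
```

```text
t 11.4 pos [ 0.5634 -0.1032  0.1126] F [-0.44 -0.11 -0.66] w 0.0001
[[-0.468  0.884 -0.009]
 [ 0.884  0.468  0.004]
 [ 0.008 -0.006 -1.   ]]
(np.float64(0.58015), np.float64(-0.09928000000000001), 0.118) -> [-0.0218  0.0833 -0.027 ]
(np.float64(0.6067), np.float64(-0.0853), 0.118) -> [-0.0221  0.2333 -0.027 ]
(np.float64(0.6186475), np.float64(-0.079009), 0.118) -> [-0.0222  0.3009 -0.027 ]
```

>>> {"name": "servo_tool", "arguments": {
  "deltas": [
    {"offset": [0,0.03,0],"dr": [0,0,0],"grip": 0},
    {"offset": [0,0.06,0],"dr": [0,0,0],"grip": 0},
    {"offset": [0,0.09,0],"dr": [0,0,0],"grip": 0},
    {"offset": [0,0.12,0],"dr": [0,0,0],"grip": 0},
    {"offset": [0,0.15,0],"dr": [0,0,0],"grip": 0},
    {"offset": [0,0.18,0],"dr": [0,0,0],"grip": 0},
    {"offset": [0,0.21,0],"dr": [0,0,0],"grip": 0},
    {"offset": [0,0.24,0],"dr": [0,0,0],"grip": 0},
    {"offset": [0,0.26,0],"dr": [0,0,0],"grip": 0},
    {"offset": [0,0.27,0],"dr": [0,0,0],"grip": 0},
    {"offset": [0,0.27,0],"dr": [0,0,0],"grip": 0},
    {"offset": [0,0.27,0],"dr": [0,0,0],"grip": 0}
  ]
}}

```text
time_s: 12.6
eef_pos: [0.6147, -0.0807, 0.1173]
tcp_rot: [[-0.466, 0.885, 0.0], [0.885, 0.466, 0.0], [0.0, 0.0, -1.0]]
wrist_force: [0.3, -0.2, 0.4]
gripper_width: 0.0
gripper_force: 0.0
```

```bash
python3 - <<'E'
from h import *
ex=np.array([.885,.466]);b=np.array([.6067,-.0853])
to(*[(*(b+k*ex),.118) for k in(.01,.0135)])
b=grab('scene'); cv2.imwrite('pics/s2.png',cv2.resize(b['pixels'][170:290,170:350],None,fx=4,fy=4,interpolation=cv2.INTER_CUBIC))
E
```

```text
t 12.6 pos [ 0.6147 -0.0807  0.1173] F [ 0.29 -0.17  0.43] w 0.0
[[-0.466  0.885  0.   ]
 [ 0.885  0.466  0.   ]
 [ 0.     0.    -1.   ]]
(np.float64(0.61555), np.float64(-0.08064), 0.118) -> [-0.0016  0.0039 -0.0034]
(np.float64(0.6186475), np.float64(-0.079009), 0.118) -> [-0.0016  0.0214 -0.0034]
```

View pics/s2.png

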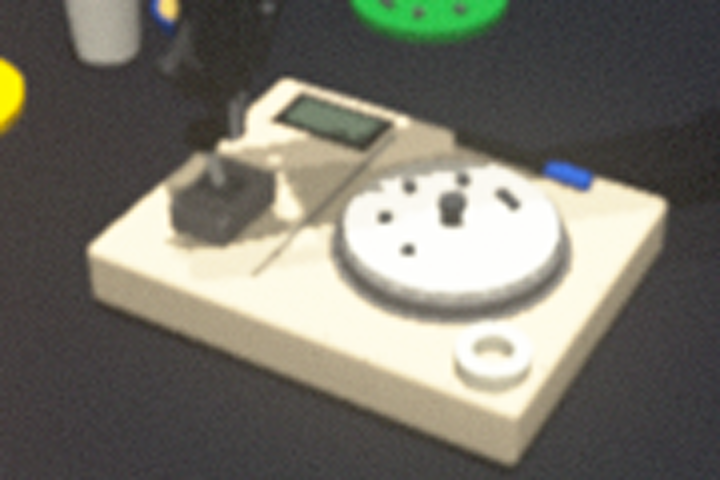

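The disc lies flat with all five studs visible. The lever's ball, near (205,135), is ahead of the fingers and past upright. I'll keep pushing until the stop.

>>> {"name": "servo_tool", "arguments": {
  "deltas": [
    {"offset": [0,0.01,0],"dr": [0,0,0],"grip": 0},
    {"offset": [0,0.02,0],"dr": [0,0,0],"grip": 0},
    {"offset": [0,0.025,0],"dr": [0,0,0],"grip": 0},
    {"offset": [0,0.025,0],"dr": [0,0,0],"grip": 0},
    {"offset": [0,0.025,0],"dr": [0,0,0],"grip": 0}
  ]
}}

```text
time_s: 13.15
eef_pos: [0.6189, -0.0785, 0.1172]
tcp_rot: [[-0.466, 0.885, -0.001], [0.885, 0.466, 0.0], [0.0, -0.001, -1.0]]
wrist_force: [-1.4, -0.3, -0.4]
gripper_width: 0.0
gripper_force: 0.6
```

>>> {"name": "servo_tool", "arguments": {
  "deltas": [
    {"offset": [0,0.01,0],"dr": [0,0,0],"grip": 0},
    {"offset": [0,0.015,0],"dr": [0,0,0],"grip": 0},
    {"offset": [0,0.015,0],"dr": [0,0,0],"grip": 0},
    {"offset": [0,0.015,0],"dr": [0,0,0],"grip": 0}
  ]
}}

```text
time_s: 13.55
eef_pos: [0.6193, -0.0783, 0.1172]
tcp_rot: [[-0.467, 0.884, -0.008], [0.884, 0.467, -0.002], [0.002, -0.008, -1.0]]
wrist_force: [-9.0, -3.7, 2.8]
gripper_width: 0.0003
gripper_force: 4.9
```

Hit the stop (10 N). Backing off and lifting clear.

>>> {"name": "servo_tool", "arguments": {
  "deltas": [
    {"offset": [0,-0.05,0],"dr": [0,0,0],"grip": 0},
    {"offset": [0,-0.2,0],"dr": [0,0,0],"grip": 0},
    {"offset": [0,-0.3,0],"dr": [0,0,0],"grip": 0},
    {"offset": [0,-0.3,0],"dr": [0,0,0],"grip": 0},
    {"offset": [0,-0.3,-0.25],"dr": [0,0,0],"grip": 0},
    {"offset": [0,-0.3,-0.5],"dr": [0,0,0],"grip": 0},
    {"offset": [0,-0.3,-0.75],"dr": [0,0,0],"grip": 0},
    {"offset": [-0.25,-0.3,-0.75],"dr": [0,0,0],"grip": 0},
    {"offset": [-0.5,-0.3,-0.75],"dr": [0,0,0],"grip": 0},
    {"offset": [-0.75,-0.3,-0.75],"dr": [0,0,0],"grip": 0},
    {"offset": [-0.75,-0.3,-0.75],"dr": [0,0,0],"grip": 0},
    {"offset": [-0.75,-0.3,-0.75],"dr": [0,0,0],"grip": 0}
  ]
}}

```text
time_s: 14.75
eef_pos: [0.6395, -0.2384, 0.2668]
tcp_rot: [[-0.465, 0.885, 0.0], [0.885, 0.465, 0.001], [0.001, 0.001, -1.0]]
wrist_force: [-0.2, 0.9, 0.5]
gripper_width: -0.0003
gripper_force: 0.0
```

```bash
python3 - <<'E'
from h import *
b=grab('top'); cv2.imwrite('pics/c4.png',cv2.resize(b['pixels'][115:280,200:380],None,fx=3.6,fy=3.6,interpolation=cv2.INTER_CUBIC))
E
```

```text
(no output)
```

View pics/c4.png

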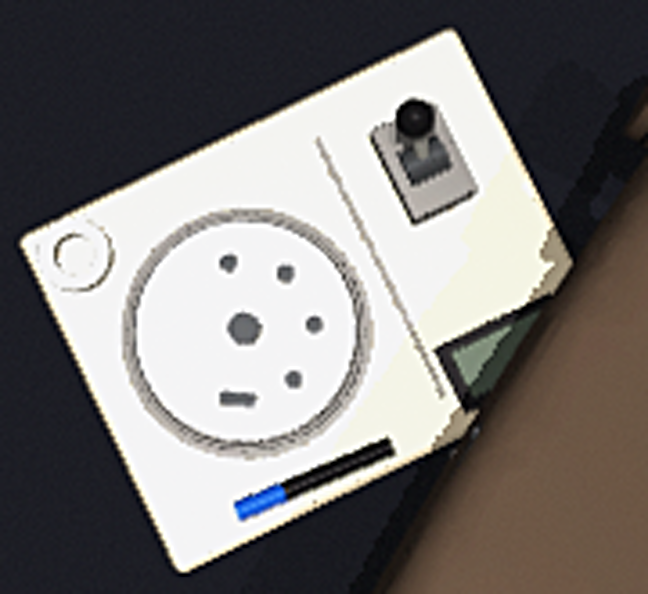

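The ball has swung from (441,173) to (414,118), about 41 mm, which is its full travel. The disc and pen haven't moved, so I'm handing in.

```bash
python3 -c "
from workcell import close_job
print(close_job())"
```

```text
the job is handed in; nothing more can be done
None
```

I pressed the five studs in order from the bar-shaped one, pushed the lever to its far stop, and handed the job in; the last picture shows the disc in place, but the hand-in returned no verdict.

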